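# Turn the drying carousel: wet houses to the heater, dry ones into the crate

### The job

First swing the red outrigger leg of the drying carousel fully out until it clicks into its end detent. Then stand all the wet red-roofed houses from the paper sheet upright on the empty half of the deck, on the robot's side of the dividing fence, and only after that turn the deck half a turn anticlockwise (seen from above) by its yellow knob until it clicks home, so that they face the heater. Finally move the dry blue-roofed houses that have come round to the front into the green crate, standing upright on its floor, without disturbing the paint tin, glue bottle and brush.

Things in the scene. Friction and masses are not known exactly. Their poses are not given: they have to be found in the camera images.
- carousel: Fixed grey base (230 mm square, 28 mm high) of the drying carousel; its place and yaw vary. Origin: on the bench under the deck's axis; -x is the robot's side, +x the side of the white heater panel (fixed, 145 mm high, out of the way beyond it), +y the left; these axes stay with the base. At the start the deck's half on the -x side is empty and the dry houses stand on the +x half.
- deck_mark (a point): Centre of the top of the round plywood deck, on its axis, 50 mm above the bench; it turns with the deck. The deck has a radius of 150 mm. A fence 8 mm thick, 20 mm high and 190 mm long stands across its centre (along the carousel's y at deck 0 and at half a turn), dividing it into two halves.
- deck (a joint): Angle of the deck in rad, 0 at the start (in a detent), growing anticlockwise seen from above; the other detent is half a turn on, at 3.14, with a stop at 3.24. Leaving or entering a detent takes about 5 N at the knob; a detent draws the deck in from about 0.1 rad either side; elsewhere it turns lightly (1 N) and stays where left.
- deck_knob (a point): Centre of the top of the yellow knob, an upright dowel 22 mm thick and 70 mm tall (50 to 120 mm above the bench), fixed on the deck 118 mm from its axis, beyond one end of the fence: on the carousel's +y side at deck 0, -x side after a quarter turn, -y side at the end.
- leg (a joint): Angle of the red outrigger leg in rad: 0 folded along the base's left side, pointing along the carousel's +x; grows anticlockwise seen from above as it swings out to the left; starts between 0 and 0.5. A spring detent is passed at about 1.6 (about 5 N at the post); seated beyond 1.7, stop at 1.76. Elsewhere it swings lightly and stays where left.
- leg_grip (a point): Centre of the top of the steel grip post, 18 mm in diameter, standing upright on the red leg from 34 to 120 mm above the bench, 100 mm from the hinge.
- leg_hinge (a point): The leg's upright hinge axis, 34 mm above the bench; it is at x = -80 mm, y = +165 mm of the carousel. The leg is a red bar 24 mm wide with its top at 34 mm, reaching 132 mm from the hinge.
- wet0: Small wooden model house, red (wet) pitched roof: walls 46 mm (its x) by 36 mm (its y), 30 mm high, ridge at 44 mm, 60 g. Origin: centre of its underside; z up. Take it by the walls. Starts on a white paper sheet (210 by 150 mm) flat on the bench. None in the state from the start means absent this time (also None while the fingers hold it).
- wet1: Small wooden model house, red (wet) pitched roof: walls 46 mm (its x) by 36 mm (its y), 30 mm high, ridge at 44 mm, 60 g. Origin: centre of its underside; z up. Take it by the walls. Starts on a white paper sheet (210 by 150 mm) flat on the bench. None in the state from the start means absent this time (also None while the fingers hold it).
- wet2: Small wooden model house, red (wet) pitched roof: walls 46 mm (its x) by 36 mm (its y), 30 mm high, ridge at 44 mm, 60 g. Origin: centre of its underside; z up. Take it by the walls. Starts on a white paper sheet (210 by 150 mm) flat on the bench. None in the state from the start means absent this time (also None while the fingers hold it).
- dry0: Small wooden model house, blue (dry) pitched roof: walls 46 mm (its x) by 36 mm (its y), 30 mm high, ridge at 44 mm, 60 g. Origin: centre of its underside; z up. Take it by the walls. Starts on the heater's side of the deck. None in the state from the start means absent this time (also None while the fingers hold it).
- dry1: Small wooden model house, blue (dry) pitched roof: walls 46 mm (its x) by 36 mm (its y), 30 mm high, ridge at 44 mm, 60 g. Origin: centre of its underside; z up. Take it by the walls. Starts on the heater's side of the deck. None in the state from the start means absent this time (also None while the fingers hold it).
- crate: Fixed open green plastic crate, outside 200 mm (its x) by 150 mm (its y) and 40 mm high, walls and floor 6 mm thick. Origin: centre of its underside. It and the paper sheet stand to the right of the carousel, either one nearer to it.
- paint_tin: Bystander: round paint tin, 72 mm in diameter, 90 mm high, loose; origin at the centre of its underside. Leave it alone.
- glue: Bystander: white glue bottle, 52 mm in diameter, 150 mm high, loose; origin at the centre of its underside. Leave it alone.
- brush: Bystander: paint brush lying flat, loose; origin at the middle of its underside. Leave it alone.
There are look-alikes about, which are no part of the job. What is shaped like the dry0 but turquoise is not meant. Leave any purple look-alike of the wet0 alone.

How it is judged:
By the outcome, as a careful person would: the job done as asked, in the order asked, and still so for the second after the job is handed in, with the robot touching nothing.
Of wet0, wet1, wet2 only 2 to 3 are there at a start; the rules pass over those that are not, and their reading is None.
Of dry0, dry1 only 1 to 2 are there at a start; the rules pass over those that are not, and their reading is None.
At some moment in a run one of wet0, wet1, wet2, dry0, dry1 may be knocked a few centimetres aside while the robot is not near it.
It also fails if it takes over 210 s, if anything falls off the work surface, if the arm or the gripper's body presses on something with over 40 N, if the wrist force passes 120 N, or if a joint passes its speed limit or range.

### The arm

A 7-joint arm with a two-finger parallel gripper is mounted at the origin on the work surface. World frame = base frame: x ahead of the robot, y to its left, z up, the work surface at z = 0. Lengths are in m, angles in rad, forces in N, time in s.
With the tool pointing down it reaches from about 0.425 to 0.875 m from the base axis. Payload 4.7 kg.
Tool frame: the origin (TCP) lies between the finger pads; the fingertips stand 11 mm ahead of it and the grasp point (between the pads) lies 8 mm behind it; z points along the fingers, y is the line along which they close (so a half turn about z gives the same grasp; the last joint's range is limited). The gripper opens to 87 mm and grips with 3 to 60 N. Pads are 19 mm wide; open, the fingers measure 117 mm over their backs; the gripper's body (75 mm by 190 mm) begins 51 mm behind the grasp point.
Start: joints at [1.342, 0.321, -0.07, 1.45, 0.023, 1.371, -0.057], TCP at [0.156, -0.631, 0.234] pointing down, gripper open.
Joint ranges: [-2.86, 2.86], [-0.3, 2.09], [-1.38, 1.24], [0.06, 2.45], [-1.56, 4.7], [0.09, 2.05], [-2.69, 2.69]. Speed limits (rad/s): [2.57, 2.57, 3.14, 3.14, 3.14, 3.14, 3.14].

### API

Orientations are given as a rotation vector (axis times angle).
In Python, from bench import ctrl gives the robot as it stands. The module is installed in compiled form; this text tells all that it offers.
- The arm moves only by the shell command python3 -m inch 'ROWS' [FORCE]. ROWS is JSON, a list of rows, each an object with "slide": the shift along the tool's x, y, z scaled (see below), a list of three; "angular": the turn, a rotation vector about the tool's x, y, z scaled (see below), a list of three; "claw": the opening, from -1 (shut) to 1 (fully open). In form: [{"slide": [tx, ty, tz], "angular": [rx, ry, rz], "claw": claw}, ...]. A call has 1 to 10 rows; each row is the pose to reach, as a shift and turn from the pose commanded when the call began, along the tool's axes at that moment; what a row does not reach only later rows make up. The controller multiplies each number of a shift by 0.25 m and each number of a turn by 30 degrees. A row lasts 1/10 s, in which the tool goes at most 50 mm and 8.59 degrees, less where a joint would pass 70% of its speed; a pose out of reach is approached as far as the arm can. A call with a number of a shift or a turn outside -1 to 1 is refused whole. A call with a gripper value outside its range is refused whole. The fingers move at their own pace and stop on an object; FORCE is the grip in N (left out, the last holds). Time passes only in rows, so rows that repeat a pose let the fingers close. It gives the time, the measured TCP pose, the force, the opening and the grip force at its end, in the units of the state.
- ctrl.get_state(): the state, without advancing time (a new reading comes with each control period).
- ctrl.get_image(name): name is "scene" or "side" or "wrist"; returns a dict with "color" (384x512x3 uint8, red, green, blue), "depth" (384x512 float32, m along the optical axis (not along the pixel's ray), 0 where there is no reading), "camera_matrix" (3x3 intrinsics, pixels), "dist_coeffs" ([k1, k2, p1, p2, k3] as OpenCV has them; the pictures are not rectified), "extrinsics" (4x4, takes a point from camera to world coordinates); the wrist camera has in their place "tool_from_camera" (4x4, takes a point from camera to tool coordinates, whose origin is the TCP and whose axes are the flange's). Camera axes: x right, y up, looking along -z (the intrinsics and any distortion apply to the point x, -y, -z); pixel columns grow to the right and rows downward; lengths in m; the calibration is good to about 2 mm. A picture is of the moment at which its call begins: read the wrist's pose just before it.
- ctrl.close_job(): hands the job in; it is judged then, once.
Trained networks look in the newest picture that a camera, given by its name, has taken for a name from the list of things; names that differ only in an ending like _2 or _b are one class to them, and where a whole thing is asked for, a point or a joint stands for the part that bears it (a point fixed in the world has none). Each returns a list of dicts, best first, with "confidence" (0 to 1); they miss things now and then, are a little off and sometimes report something else, mostly with a low value. They report only what shows in the picture. A call takes as long as a camera call. They do not tell look-alikes from the thing itself.
- ctrl.find_in(query, camera): "bbox" ([centre column, centre row, width, height] in pixels, round what is visible of it).
- ctrl.outline_of(query, camera): "mask" (384x512 bool, what is visible of it) and "bbox" ([centre column, centre row, width, height] in pixels, round what is visible of it).
The state is a dict: "time": time; "joint_positions": joint angles; "qd": joint speeds; "joint_torque": joint torques, N m; "position": TCP position; "tool_rot": TCP orientation; "ft_force": force on the tool from outside, world axes, zero at the start; "torque": the same for the moment, N m; "grip_width": opening from 0.0 (shut) to 1.0 (fully open); "grip_force": force on a finger pad.
Only numpy, scipy, OpenCV 4.12 (cv2) and the standard library are available. Lean on these libraries where they do the work, as an engineer would, in place of code of your own. Each camera call takes 0.05 s, during which the arm holds its last target. There are 200 camera calls.

## Working session

There is one attempt and no reset: what is moved stays moved. The work goes in short steps, Python scripts to look and compute and a shell command to move; the robot and the scene stay as the last step left them, time stands still between calls to the robot, and variables do not carry over. Pictures are saved under pics/ and viewed, at most 14 in all, crops included, and the job is handed in when it is done.

```bash
mkdir -p pics; ls; cat > h.py <<'E'
import numpy as np, cv2
from scipy.spatial.transform import Rotation as R
from bench import ctrl
def cam(name):
    s=ctrl.get_state(); im=ctrl.get_image(name)
    if name=='wrist':
        T=np.eye(4); T[:3,:3]=R.from_rotvec(s['tool_rot']).as_matrix(); T[:3,3]=s['position']
        im['T']=T@np.array(im['tool_from_camera'])
    else: im['T']=np.array(im['extrinsics'])
    return im
def cloud(im):
    K=np.array(im['camera_matrix']);d=im['depth'];h,w=d.shape
    u,v=np.meshgrid(np.arange(w),np.arange(h))
    p=cv2.undistortPoints(np.stack([u.ravel(),v.ravel()],1).astype(np.float64).reshape(-1,1,2),K,np.array(im['dist_coeffs'],float)).reshape(h,w,2)
    P=np.stack([p[...,0]*d,-p[...,1]*d,-d],-1)
    W=P@im['T'][:3,:3].T+im['T'][:3,3]
    W[d<=0]=np.nan
    return W
def save(im,f,s=1.5):
    cv2.imwrite(f,cv2.resize(im['color'][...,::-1],None,fx=s,fy=s))
E
python3 - <<'E'
from h import *
for n in ('scene','side'):
    im=cam(n); save(im,f'pics/{n}0.png'); W=cloud(im); np.savez(f'{n}0.npz',W=W,c=im['color'])
    print(n,im['T'][:3,3])
print(ctrl.get_state())
E
```

```text
pics
scene [1.52194047 0.21231084 0.79181263]
side [-0.48394471  0.48961285  1.08615189]
{'time': 0.1, 'joint_positions': array([ 1.34212078,  0.32174313, -0.07009489,  1.45156086,  0.02258714,
        1.37079688, -0.0568528 ]), 'qd': array([ 2.42999751e-03, -1.44046615e-03,  7.28701633e-05, -1.83792061e-03,
        1.39089006e-03, -6.38228520e-05, -1.85893553e-04]), 'joint_torque': array([-4.65205339e-04, -4.92572558e+01, -4.05943561e-01, -3.13398528e+01,
       -6.40379847e-02,  3.95157037e-02,  4.81832558e-05]), 'position': array([ 0.15610734, -0.63048106,  0.23257073]), 'tool_rot': array([-3.11677475e+00, -3.80337821e-01,  4.48219139e-04]), 'ft_force': array([ 0.10576138,  0.73710426, -0.1368103 ]), 'torque': array([ 0.00124162, -0.02919414, -0.04677704]), 'grip_force': 0.0, 'grip_width': 1.0003745991457376}
```

View pics/scene0.png

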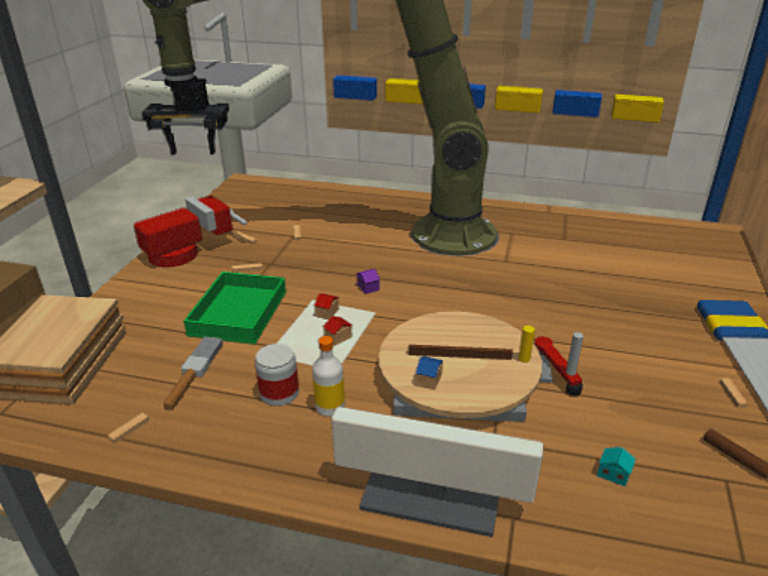

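View pics/side0.png

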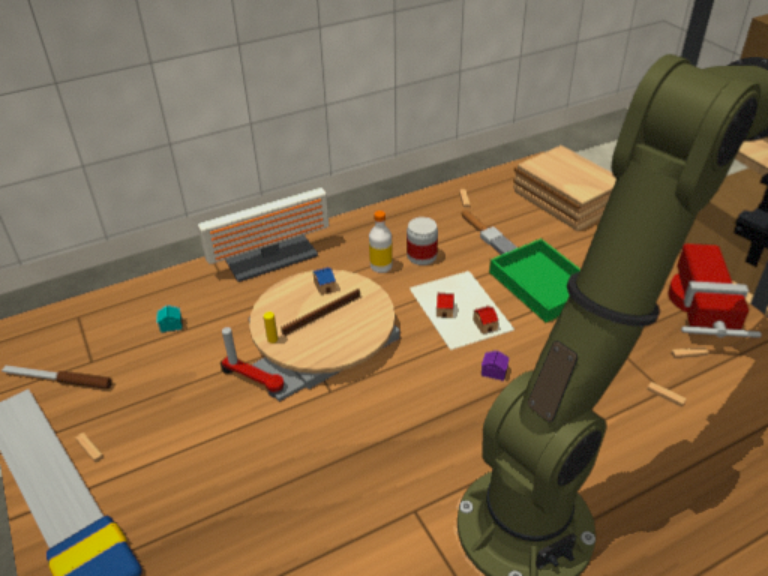

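Scene view (px at 1.5× scale): red-roofed houses on the paper are at (326,303) and (337,328). One blue-roofed house is on the deck at (428,370), the knob is at (527,343) and the post at (575,352). Look-alikes: purple at (369,280) and turquoise at (616,465), neither on the paper or deck. The vice at (170,235) is also red. The side view shows the same set: reds (446,305) and (486,319), blue (325,280), purple (495,365), turquoise (170,319).

```bash
cat > meas.py <<'E'
from h import *
def col(c):
    hsv=cv2.cvtColor(c,cv2.COLOR_RGB2HSV).astype(int); H,S,V=hsv[...,0],hsv[...,1],hsv[...,2]
    return dict(red=((H<6)|(H>174))&(S>150)&(V>70),blue=(H>100)&(H<122)&(S>130)&(V>50),yellow=(H>24)&(H<34)&(S>150)&(V>120),
      green=(H>50)&(H<75)&(S>130),purple=(H>126)&(H<150)&(S>100),turq=(H>84)&(H<98)&(S>120), wood=(H>8)&(H<24)&(V>150)&(S<140))
def blobs(W,c,names,zmin=.005,zmax=.25,amin=20):
    m=col(c)
    for n in names:
        mm=m[n]&np.isfinite(W[...,2])&(W[...,2]>zmin)&(W[...,2]<zmax)&(W[...,0]>.2)&(W[...,0]<1.2)
        k,l,st,ce=cv2.connectedComponentsWithStats(mm.astype(np.uint8),connectivity=8)
        for i in range(1,k):
            if st[i,4]<amin: continue
            P=W[l==i]; print(n,ce[i].round(0),st[i,4],'med',np.median(P,0).round(3),'min',np.percentile(P,3,0).round(3),'max',np.percentile(P,97,0).round(3))
E
python3 - <<'E'
from meas import *
for n in('scene','side'):
    d=np.load(n+'0.npz');W,c=d['W'],d['c']; print(n); blobs(W,c,['red','blue','yellow','green','purple','turq'])
    # deck: wood at z~.05
    m=(abs(W[...,2]-.05)<.006)&(W[...,0]>.4)&(W[...,0]<1.1)&(W[...,1]>-.3)&(W[...,1]<.4)
    k,l,st,ce=cv2.connectedComponentsWithStats(m.astype(np.uint8)); i=1+np.argmax(st[1:,4]); mm=(l==i)
    P=W[mm]; h=cv2.convexHull(P[:,:2].astype(np.float32)); print('deck',cv2.minEnclosingCircle(h),np.median(P[:,2]))
    m=(W[...,2]>.055)&(W[...,2]<.3)&(W[...,0]>.4)&(W[...,0]<1.2)
    k,l,st,ce=cv2.connectedComponentsWithStats(m.astype(np.uint8))
    for j in range(1,k):
        if st[j,4]>15:
            P=W[l==j]; print('tall',ce[j].round(),st[j,4],np.median(P,0).round(3),np.percentile(P,3,0).round(3),np.percentile(P,97,0).round(3))
d=np.load('scene0.npz');c=d['c'][175:330,110:430,::-1]; cv2.imwrite('pics/crop0.png',cv2.resize(c,None,fx=2.4,fy=2.4,interpolation=2))
E
```

```text
scene
red [146. 147.] 119 med [ 0.212 -0.554  0.075] min [ 0.201 -0.572  0.041] max [ 0.222 -0.543  0.105]
red [113. 157.] 1189 med [ 0.31  -0.638  0.072] min [ 0.245 -0.702  0.01 ] max [ 0.353 -0.595  0.102]
red [216. 200.] 92 med [ 0.44  -0.205  0.037] min [ 0.422 -0.22   0.029] max [ 0.454 -0.189  0.044]
red [223. 216.] 113 med [ 0.517 -0.155  0.037] min [ 0.495 -0.173  0.03 ] max [ 0.535 -0.133  0.044]
red [371. 239.] 252 med [0.509 0.277 0.032] min [0.456 0.242 0.026] max [0.573 0.32  0.035]
red [185. 258.] 280 med [ 0.728 -0.19   0.037] min [ 0.699 -0.225  0.018] max [ 0.735 -0.17   0.057]
blue [483. 205.] 328 med [0.236 0.621 0.022] min [0.208 0.577 0.013] max [0.265 0.675 0.026]
blue [494. 221.] 231 med [0.319 0.642 0.02 ] min [0.301 0.596 0.012] max [0.333 0.691 0.025]
blue [285. 244.] 157 med [0.664 0.063 0.087] min [0.639 0.046 0.079] max [0.677 0.079 0.094]
yellow [492. 214.] 236 med [0.286 0.641 0.024] min [0.263 0.595 0.021] max [0.305 0.69  0.027]
yellow [352. 219.] 30 med [0.555 0.221 0.118] min [0.546 0.213 0.113] max [0.565 0.229 0.121]
green [157. 204.] 1731 med [ 
[... 2560 characters left out ...]
0.505 -0.944  0.182]
tall [378. 118.] 1744 [ 0.709 -0.63   0.086] [ 0.608 -0.721  0.058] [ 0.821 -0.558  0.092]
tall [175. 149.] 2298 [0.851 0.12  0.114] [ 0.842 -0.028  0.061] [0.873 0.255 0.15 ]
tall [253. 157.] 332 [ 0.698 -0.097  0.099] [ 0.684 -0.12   0.059] [ 0.717 -0.078  0.154]
tall [281. 154.] 360 [ 0.683 -0.197  0.088] [ 0.662 -0.233  0.058] [ 0.724 -0.171  0.097]
tall [216. 186.] 211 [0.638 0.066 0.084] [0.627 0.046 0.057] [0.672 0.081 0.098]
tall [214. 207.] 349 [0.571 0.105 0.067] [0.554 0.014 0.055] [0.604 0.194 0.075]
tall [180. 217.] 166 [0.546 0.221 0.094] [0.54  0.194 0.056] [0.613 0.23  0.124]
tall [152. 228.] 125 [0.545 0.307 0.095] [0.54  0.298 0.059] [0.556 0.314 0.124]
```

View pics/crop0.png

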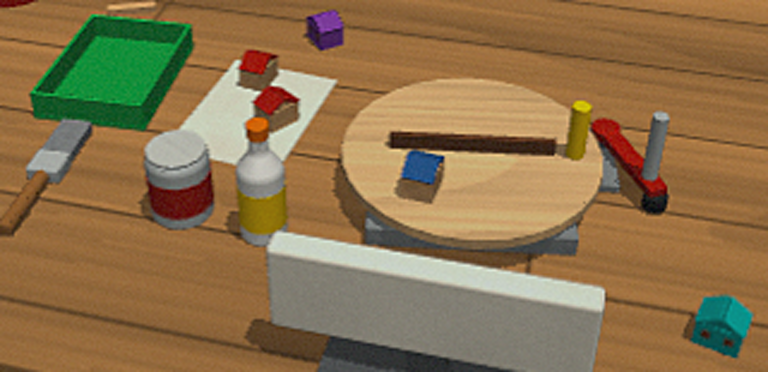

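The crop confirms the choice: two red roofs on the paper and one blue on the deck. The purple and turquoise houses are left alone. The geometry is consistent too: deck centre about (.573,.105), yaw about 0.154, and leg radius about 0.097.

```bash
cat > plan.py <<'E'
import sys; from h import *
def Ry(yaw): # tool down, tool x at world yaw
    c,s=np.cos(yaw),np.sin(yaw); return np.array([[c,s,0],[s,-c,0],[0,0,-1.]])
def plan(wps,start=None):
    s=ctrl.get_state(); p=np.array(s['position']); M=R.from_rotvec(s['tool_rot']).as_matrix()
    if start: p=np.array(start[:3]);M=Ry(start[3])
    print('now',p.round(4),'yaw',np.arctan2(M[1,0],M[0,0]).round(4),'tilt',(np.degrees(np.arccos(-M[2,2]))).round(2), 'F',np.round(s['ft_force'],1),'t',s['time'],'j',np.round(s['joint_positions'],2))
    for w in wps:
        t=np.array(w[:3]);N=Ry(w[3])
        sl=M.T@(t-p)/.25; an=np.degrees(R.from_matrix(M.T@N).as_rotvec())/30
        n=int(np.ceil(max(np.linalg.norm(t-p)/.05,np.linalg.norm(an)*30/8.59)))
        print(np.round(sl,3).tolist(),np.round(an,3).tolist(),'rows>=',n); p,M=t,N
E
python3 - <<'E'
from plan import *
plan([(.36,-.45,.26,.72),(.52,-.25,.26,1.2),(.55,-.01,.26,1.57),(.555,.23,.26,1.57),(.553,.306,.26,1.57),(.553,.306,.085,1.57)])
E
```

```text
now [ 0.1561 -0.6305  0.2326] yaw 0.2429 tilt 0.1 F [ 0.1  0.7 -0.1] t 0.1 j [ 1.34  0.32 -0.07  1.45  0.02  1.37 -0.06]
[0.965, -0.505, -0.109] [-0.003, -0.001, -0.911] rows>= 6
[1.009, -0.179, 0.0] [0.0, 0.0, -0.917] rows>= 6
[0.938, -0.236, 0.0] [0.0, 0.0, -0.707] rows>= 5
[0.96, 0.019, 0.0] [0.0, 0.0, 0.0] rows>= 5
[0.304, -0.008, 0.0] [0.0, 0.0, 0.0] rows>= 2
[0.0, 0.0, 0.7] [0.0, 0.0, 0.0] rows>= 4
```

```bash
python3 -m inch '[{"slide":[0.96,-0.5,-0.11],"angular":[0,0,-0.91],"claw":1},{"slide":[0.96,-0.5,-0.11],"angular":[0,0,-0.91],"claw":1},{"slide":[0.96,-0.5,-0.11],"angular":[0,0,-0.91],"claw":1},{"slide":[0.96,-0.5,-0.11],"angular":[0,0,-0.91],"claw":1},{"slide":[0.96,-0.5,-0.11],"angular":[0,0,-0.91],"claw":1},{"slide":[0.96,-0.5,-0.11],"angular":[0,0,-0.91],"claw":1},{"slide":[0.96,-0.5,-0.11],"angular":[0,0,-0.91],"claw":1}]'
python3 -m inch '[{"slide":[1,-0.18,0],"angular":[0,0,-0.92],"claw":1},{"slide":[1,-0.18,0],"angular":[0,0,-0.92],"claw":1},{"slide":[1,-0.18,0],"angular":[0,0,-0.92],"claw":1},{"slide":[1,-0.18,0],"angular":[0,0,-0.92],"claw":1},{"slide":[1,-0.18,0],"angular":[0,0,-0.92],"claw":1},{"slide":[1,-0.18,0],"angular":[0,0,-0.92],"claw":1},{"slide":[1,-0.18,0],"angular":[0,0,-0.92],"claw":1}]'
python3 - <<'E'
from plan import *
im=cam('wrist'); save(im,'pics/w1.png'); W=cloud(im); np.savez('w1.npz',W=W,c=im['color'])
from meas import *
blobs(W,im['color'],['red','blue','green','purple'])
plan([(.55,-.01,.26,1.57),(.555,.23,.26,1.57),(.553,.306,.26,1.57),(.553,.306,.085,1.57)])
E
```

```text
time: 0.8
position: [0.3634, -0.448, 0.2614]
tool_rot: [-2.936, -1.118, -0.003]
ft_force: [-0.6, 0.2, 0.9]
grip_width: 1.003
grip_force: 0.0
time: 1.5
position: [0.5178, -0.2527, 0.2605]
tool_rot: [-2.589, -1.778, 0.001]
ft_force: [-0.1, -0.7, -0.3]
grip_width: 1.001
grip_force: 0.0
red [219.  95.] 1047 med [ 0.51  -0.155  0.038] min [ 0.487 -0.175  0.031] max [ 0.531 -0.134  0.044]
red [178. 155.] 926 med [ 0.433 -0.205  0.038] min [ 0.407 -0.222  0.031] max [ 0.451 -0.189  0.044]
green [279. 229.] 272 med [ 0.517 -0.368  0.006] min [ 0.495 -0.387  0.005] max [ 0.535 -0.339  0.007]
green [321. 233.] 33 med [ 0.572 -0.379  0.039] min [ 0.57  -0.386  0.038] max [ 0.574 -0.368  0.041]
green [260. 236.] 28 med [ 0.487 -0.365  0.006] min [ 0.482 -0.371  0.005] max [ 0.491 -0.357  0.007]
green [314. 236.] 30 med [ 0.564 -0.396  0.006] min [ 0.561 -0.402  0.005] max [ 0.569 -0.387  0.007]
green [254. 236.] 20 med [ 0.478 -0.363  0.006] min [ 0.474 -0.368  0.005] max [ 0.483 -0.359  0.007]
green [265. 279.] 2488 med [ 0.467 -0.44   0.006] min [ 0.381 -0.458  0.005] max [ 0.567 -0.391  0.039]
purple [ 82. 146.] 1288 med [ 0.316 -0.147  0.036] min [ 0.29  -0.171  0.008] max [ 0.335 -0.124  0.044]
now [ 0.5167 -0.2548  0.2604] yaw 1.2 tilt 0.1 F [-0.1 -1.2  1.6] t 1.55 j [ 0.85  0.19 -0.5   1.59  0.09  1.4  -0.03]
[0.961, -0.231, 0.001] [-0.003, 0.002, -0.707] rows>= 5
[0.96, 0.019, 0.0] [0.0, 0.0, 0.0] rows>= 5
[0.304, -0.008, 0.0] [0.0, 0.0, 0.0] rows>= 2
[0.0, 0.0, 0.7] [0.0, 0.0, 0.0] rows>= 4
```

View pics/w1.png

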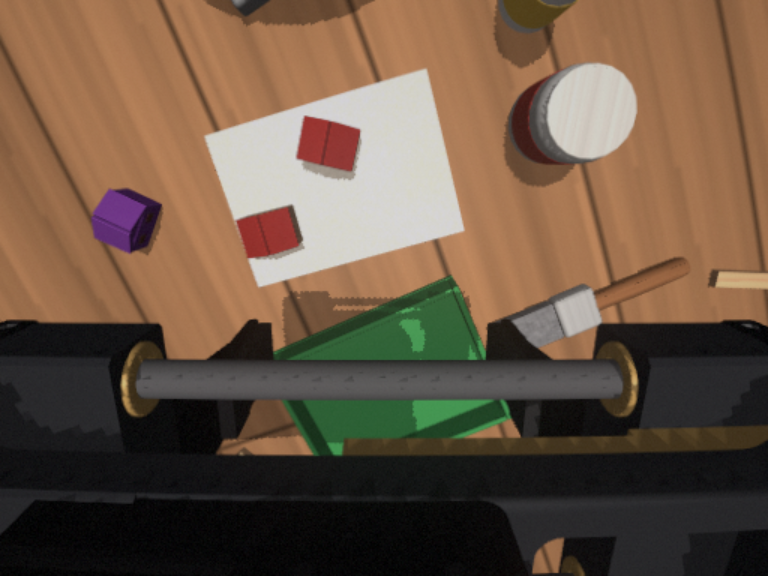

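Wrist view: the two red roofs are at (328,143) and (270,232) on the paper, with purple at (127,220) and the crate below. Next, the leg.

```bash
python3 -m inch '[{"slide":[0.96,-0.23,0],"angular":[0,0,-0.71],"claw":1},{"slide":[0.96,-0.23,0],"angular":[0,0,-0.71],"claw":1},{"slide":[0.96,-0.23,0],"angular":[0,0,-0.71],"claw":1},{"slide":[0.96,-0.23,0],"angular":[0,0,-0.71],"claw":1},{"slide":[0.96,-0.23,0],"angular":[0,0,-0.71],"claw":1},{"slide":[0.96,-0.23,0],"angular":[0,0,-0.71],"claw":1},{"slide":[0.96,-0.23,0],"angular":[0,0,-0.71],"claw":1}]'
python3 -m inch '[{"slide":[0.9,0.02,0],"angular":[0,0,0],"claw":1},{"slide":[0.9,0.02,0],"angular":[0,0,0],"claw":1},{"slide":[0.9,0.02,0],"angular":[0,0,0],"claw":1},{"slide":[0.9,0.02,0],"angular":[0,0,0],"claw":1},{"slide":[0.9,0.02,0],"angular":[0,0,0],"claw":1},{"slide":[0.9,0.02,0],"angular":[0,0,0],"claw":1}]'
python3 - <<'E'
from plan import *
from meas import *
im=cam('wrist'); W=cloud(im); np.savez('w2.npz',W=W,c=im['color']); save(im,'pics/w2.png')
z=W[...,2]
m=(z>.105)&(z<.13)
k,l,st,ce=cv2.connectedComponentsWithStats(m.astype(np.uint8))
for j in range(1,k):
    if st[j,4]>30: P=W[l==j]; print(ce[j],st[j,4],P.mean(0).round(4),P.min(0).round(3),P.max(0).round(3))
blobs(W,im['color'],['red','yellow','blue'])
plan([(.553,.306,.26,1.57),(.553,.306,.085,1.57)])
E
```

```text
time: 2.25
position: [0.5505, -0.0106, 0.2608]
tool_rot: [2.22, 2.222, -0.002]
ft_force: [0.6, -0.9, -0.3]
grip_width: 0.999
grip_force: 0.0
time: 2.85
position: [0.5552, 0.2176, 0.2605]
tool_rot: [-2.216, -2.225, -0.0]
ft_force: [0.5, 0.4, -0.8]
grip_width: 0.999
grip_force: 0.0
[248.15564202  91.98832685] 257 [0.5505 0.3051 0.1192] [0.543 0.297 0.112] [0.559 0.314 0.121]
[250.26478873 175.89295775] 355 [0.5527 0.2213 0.1181] [0.542 0.21  0.105] [0.563 0.231 0.121]
[508.71929825 202.26900585] 171 [0.8461 0.1909 0.1127] [0.842 0.175 0.105] [0.851 0.219 0.118]
red [214. 120.] 1831 med [0.502 0.274 0.033] min [0.454 0.241 0.031] max [0.568 0.317 0.035]
blue [324. 284.] 416 med [0.646 0.071 0.087] min [0.63  0.06  0.081] max [0.673 0.08  0.094]
now [0.556  0.2146 0.2603] yaw 1.5715 tilt 0.08 F [ 0.1 -0.7  0.2] t 2.9 j [ 0.27  0.29 -0.83  1.53  0.22  1.42 -0.57]
[0.366, -0.012, 0.001] [-0.002, 0.002, 0.003] rows>= 2
[0.0, 0.0, 0.7] [0.0, 0.0, 0.0] rows>= 4
```

```bash
python3 -m inch '[{"slide":[0.36,-0.022,0],"angular":[0,0,0],"claw":1},{"slide":[0.36,-0.022,0],"angular":[0,0,0],"claw":1},{"slide":[0.36,-0.022,0],"angular":[0,0,0],"claw":1},{"slide":[0.36,-0.022,0.2],"angular":[0,0,0],"claw":1},{"slide":[0.36,-0.022,0.4],"angular":[0,0,0],"claw":1},{"slide":[0.36,-0.022,0.6],"angular":[0,0,0],"claw":1},{"slide":[0.36,-0.022,0.7],"angular":[0,0,0],"claw":1},{"slide":[0.36,-0.022,0.7],"angular":[0,0,0],"claw":1}]'
python3 -m inch '[{"slide":[0,0,0],"angular":[0,0,0],"claw":-1},{"slide":[0,0,0],"angular":[0,0,0],"claw":-1},{"slide":[0,0,0],"angular":[0,0,0],"claw":-1},{"slide":[0,0,0],"angular":[0,0,0],"claw":-1},{"slide":[0,0,0],"angular":[0,0,0],"claw":-1},{"slide":[0,0,0],"angular":[0,0,0],"claw":-1},{"slide":[0,0,0],"angular":[0,0,0],"claw":-1},{"slide":[0,0,0],"angular":[0,0,0],"claw":-1}]' 15
```

```text
time: 3.7
position: [0.5491, 0.2992, 0.0808]
tool_rot: [-2.225, -2.217, 0.016]
ft_force: [0.1, -0.1, -0.8]
grip_width: 1.0
grip_force: 0.0
time: 4.5
position: [0.5495, 0.3063, 0.086]
tool_rot: [2.219, 2.224, -0.0]
ft_force: [0.4, -0.8, 0.3]
grip_width: 0.36
grip_force: 0.0
```

```bash
python3 -m inch '[{"slide":[0,0,0],"angular":[0,0,0],"claw":-1},{"slide":[0,0,0],"angular":[0,0,0],"claw":-1},{"slide":[0,0,0],"angular":[0,0,0],"claw":-1},{"slide":[0,0,0],"angular":[0,0,0],"claw":-1}]' 15
python3 -m inch '[{"slide":[0.04,-0.03,0],"angular":[0,0,0],"claw":-1},{"slide":[0.078,-0.06,0],"angular":[0,0,0],"claw":-1},{"slide":[0.11,-0.1,0],"angular":[0,0,0],"claw":-1},{"slide":[0.138,-0.14,0],"angular":[0,0,0],"claw":-1},{"slide":[0.16,-0.185,0],"angular":[0,0,0],"claw":-1},{"slide":[0.177,-0.232,0],"angular":[0,0,0],"claw":-1},{"slide":[0.186,-0.28,0],"angular":[0,0,0],"claw":-1},{"slide":[0.191,-0.331,0],"angular":[0,0,0],"claw":-1},{"slide":[0.191,-0.331,0],"angular":[0,0,0],"claw":-1}]'
python3 -m inch '[{"slide":[-0.002,-0.05,0],"angular":[0,0,0],"claw":-1},{"slide":[-0.01,-0.1,0],"angular":[0,0,0],"claw":-1},{"slide":[-0.02,-0.13,0],"angular":[0,0,0],"claw":-1},{"slide":[-0.03,-0.16,0],"angular":[0,0,0],"claw":-1},{"slide":[-0.03,-0.16,0],"angular":[0,0,0],"claw":-1},{"slide":[-0.03,-0.16,0],"angular":[0,0,0],"claw":-1},{"slide":[-0.03,-0.16,0],"angular":[0,0,0],"claw":-1}]'
```

```text
time: 4.9
position: [0.5503, 0.3065, 0.086]
tool_rot: [2.219, 2.223, 0.003]
ft_force: [3.8, 2.3, -2.8]
grip_width: 0.201
grip_force: 15.0
time: 5.8
position: [0.4649, 0.3557, 0.0868]
tool_rot: [-2.215, -2.226, -0.002]
ft_force: [0.1, 4.2, 0.4]
grip_width: 0.2
grip_force: 15.0
time: 6.5
position: [0.4304, 0.348, 0.087]
tool_rot: [2.22, 2.222, 0.013]
ft_force: [9.7, 7.9, -5.0]
grip_width: 0.199
grip_force: 15.0
```

```bash
python3 -m inch '[{"slide":[0,0,0],"angular":[0,0,0],"claw":0.2},{"slide":[0,0,0],"angular":[0,0,0],"claw":0.2},{"slide":[0,0,0],"angular":[0,0,0],"claw":0.2},{"slide":[0,0,0],"angular":[0,0,0],"claw":0.2},{"slide":[0,0,-0.3],"angular":[0,0,0],"claw":1},{"slide":[0,0,-0.6],"angular":[0,0,0],"claw":1},{"slide":[0,0,-0.7],"angular":[0,0,0],"claw":1},{"slide":[0,0,-0.7],"angular":[0,0,0],"claw":1},{"slide":[0,0,-0.7],"angular":[0,0,0],"claw":1}]'
python3 - <<'E'
from plan import *
from meas import *
im=cam('scene'); W=cloud(im); c=im['color']
blobs(W,c,['red','blue','yellow'])
z=W[...,2]; m=(z>.1)&(z<.13)&(W[...,0]<.5)&(W[...,0]>.4)&(W[...,1]>.28)&(W[...,1]<.42)
print('post',np.median(W[m],0),m.sum())
# fence direction & yaw from scene
m=(z>.064)&(z<.075)&(np.hypot(W[...,0]-.5735,W[...,1]-.105)<.1)&(c.sum(-1)<300)&(abs(W[...,0]-.5735)<.03)
vx,vy,x0,y0=cv2.fitLine(W[m][:,:2].astype(np.float32),cv2.DIST_HUBER,0,.01,.01).ravel(); print('fence yaw',np.arctan2(-vx*np.sign(vy),abs(vy)),x0,y0,m.sum())
d=np.load('w1.npz');W,c=d['W'],d['c']; r=col(c)['red']&(W[...,2]>.02)
k,l,st,ce=cv2.connectedComponentsWithStats(r.astype(np.uint8))
for j in range(1,k):
    if st[j,4]>300:
        P=W[l==j]; top=P[P[:,2]>P[:,2].max()-.004]
        rv=cv2.fitLine(top[:,:2].astype(np.float32),cv2.DIST_L2,0,.01,.01).ravel()
        print('wet rect',cv2.minAreaRect((P[:,:2]*1000).astype(np.float32)),'ridge dir',np.degrees(np.arctan2(rv[1],rv[0])),rv[2:])
plan([(.5,.1,.26,1.3),(.48,-.12,.26,1.2)])
E
```

```text
time: 7.4
position: [0.4279, 0.3477, 0.2651]
tool_rot: [2.218, 2.222, 0.009]
ft_force: [0.7, 0.0, 0.0]
grip_width: 0.93
grip_force: 0.0
red [146. 147.] 123 med [ 0.211 -0.553  0.073] min [ 0.201 -0.571  0.042] max [ 0.225 -0.541  0.105]
red [113. 158.] 1204 med [ 0.309 -0.639  0.072] min [ 0.243 -0.703  0.009] max [ 0.353 -0.596  0.101]
red [216. 200.] 95 med [ 0.44  -0.204  0.037] min [ 0.42  -0.221  0.03 ] max [ 0.454 -0.189  0.045]
red [223. 216.] 114 med [ 0.517 -0.155  0.037] min [ 0.491 -0.173  0.03 ] max [ 0.535 -0.133  0.044]
red [378. 228.] 330 med [0.454 0.296 0.031] min [0.429 0.243 0.022] max [0.484 0.364 0.035]
red [185. 258.] 289 med [ 0.728 -0.189  0.037] min [ 0.699 -0.224  0.019] max [ 0.735 -0.17   0.057]
blue [483. 205.] 324 med [0.236 0.622 0.022] min [0.209 0.577 0.013] max [0.265 0.675 0.025]
blue [494. 221.] 231 med [0.32  0.643 0.02 ] min [0.3   0.596 0.011] max [0.334 0.691 0.025]
blue [285. 244.] 155 med [0.664 0.063 0.088] min [0.639 0.046 0.08 ] max [0.676 0.079 0.094]
yellow [492. 214.] 234 med [0.285 0.641 0.024] min [0.264 0.596 0.021] max [0.307 0.691 0.028]
yellow [352. 219.] 29 med [0.554 0.221 0.119] min [0.546 0.212 0.116] max [0.562 0.228 0.12 ]
post [0.43619    0.34641036 0.11347687] 51
fence yaw 0.17478926 0.57577133 0.10556422 203
wet rect ((509.0603332519531, -154.8551025390625), (34.11427307128906, 46.90258026123047), 55.43890380859375) ridge dir 56.26125 [ 0.50919974 -0.15383942]
wet rect ((429.0732421875, -205.16883850097656), (35.2291145324707, 47.242671966552734), 82.30928802490234) ridge dir 84.03608 [ 0.4287478  -0.20513986]
now [0.4271 0.3466 0.2625] yaw 1.5726 tilt 0.15 F [-0.6 -0.   0.1] t 7.45 j [ 0.11  0.18 -0.94  1.63  0.15  1.4  -0.85]
[-0.987, 0.29, 0.01] [0.005, -0.002, 0.521] rows>= 6
[-0.869, 0.158, 0.0] [0.0, 0.0, 0.191] rows>= 5
```

```bash
python3 - <<'E'
from plan import *
plan([(.5,.12,.26,1.3),(.51,-.12,.26,1.1),(.50,-.26,.26,.98)])
E
```

```text
now [0.4271 0.3466 0.2625] yaw 1.5726 tilt 0.15 F [-0.6 -0.   0.1] t 7.45 j [ 0.11  0.18 -0.94  1.63  0.15  1.4  -0.85]
[-0.907, 0.29, 0.01] [0.005, -0.002, 0.521] rows>= 5
[-0.914, 0.295, 0.0] [0.0, 0.0, 0.382] rows>= 5
[-0.517, 0.218, 0.0] [0.0, 0.0, 0.229] rows>= 3
```

```bash
cat > wet.py <<'E'
from plan import *; from meas import *
def houses(name,color,zmin=.02,cam_=None,amin=300):
    im=cam(cam_ or 'wrist'); W=cloud(im); c=im['color']; save(im,f'pics/{name}.png')
    r=col(c)[color]&(W[...,2]>zmin)
    k,l,st,ce=cv2.connectedComponentsWithStats(r.astype(np.uint8)); out=[]
    for j in range(1,k):
        if st[j,4]>amin:
            P=W[l==j]; (x,y),(w,h),a=cv2.minAreaRect((P[:,:2]*1000).astype(np.float32))
            ridge=a if w<h else a+90   # short side dir
            print(color,ce[j].round(),st[j,4],'ctr',round(x/1000,4),round(y/1000,4),'sz',round(w,1),round(h,1),'ridge deg',round((ridge)%180,1),'ztop',P[:,2].max().round(3))
            out.append((x/1000,y/1000,np.radians(ridge)))
    return out
E
python3 -m inch '[{"slide":[-0.9,0.29,0],"angular":[0,0,0.52],"claw":0.6},{"slide":[-0.9,0.29,0],"angular":[0,0,0.52],"claw":0.6},{"slide":[-0.9,0.29,0],"angular":[0,0,0.52],"claw":0.6},{"slide":[-0.9,0.29,0],"angular":[0,0,0.52],"claw":0.6},{"slide":[-0.9,0.29,0],"angular":[0,0,0.52],"claw":0.6},{"slide":[-0.9,0.29,0],"angular":[0,0,0.52],"claw":0.6}]' | head -2
python3 -m inch '[{"slide":[-0.91,0.3,0],"angular":[0,0,0.38],"claw":0.6},{"slide":[-0.91,0.3,0],"angular":[0,0,0.38],"claw":0.6},{"slide":[-0.91,0.3,0],"angular":[0,0,0.38],"claw":0.6},{"slide":[-0.91,0.3,0],"angular":[0,0,0.38],"claw":0.6},{"slide":[-0.91,0.3,0],"angular":[0,0,0.38],"claw":0.6},{"slide":[-0.91,0.3,0],"angular":[0,0,0.38],"claw":0.6}]' | head -2
python3 -m inch '[{"slide":[-0.52,0.22,0],"angular":[0,0,0.23],"claw":0.6},{"slide":[-0.52,0.22,0],"angular":[0,0,0.23],"claw":0.6},{"slide":[-0.52,0.22,0],"angular":[0,0,0.23],"claw":0.6},{"slide":[-0.52,0.22,0],"angular":[0,0,0.23],"claw":0.6},{"slide":[-0.52,0.22,0],"angular":[0,0,0.23],"claw":0.6}]'
python3 - <<'E'
from wet import *
houses('w3','red')
plan([(.509,-.154,.12,.98),(.509,-.154,.017,.98)])
E
```

```text
time: 8.05
position: [0.5003, 0.1136, 0.2584]
time: 8.65
position: [0.5093, -0.1247, 0.2585]
time: 9.15
position: [0.5009, -0.2579, 0.2592]
tool_rot: [-2.769, -1.477, 0.002]
ft_force: [-0.0, 0.5, -0.4]
grip_width: 0.802
grip_force: 0.0
red [213.  93.] 1065 ctr 0.5089 -0.1546 sz 34.8 46.0 ridge deg 55.2 ztop 0.046
red [187. 162.] 906 ctr 0.4286 -0.2054 sz 34.4 48.4 ridge deg 82.7 ztop 0.046
now [ 0.5015 -0.2566  0.2596] yaw 0.9827 tilt 0.19 F [-0.2  0.8 -0.5] t 9.2 j [ 0.79  0.15 -0.4   1.62  0.06  1.39 -0.21]
[0.357, -0.201, 0.559] [-0.006, -0.002, 0.005] rows>= 4
[0.0, 0.0, 0.412] [0.0, 0.0, 0.0] rows>= 3
```

```bash
python3 -m inch '[{"slide":[0.36,-0.2,0.3],"angular":[0,0,0],"claw":0.6},{"slide":[0.36,-0.2,0.56],"angular":[0,0,0],"claw":0.6},{"slide":[0.36,-0.2,0.56],"angular":[0,0,0],"claw":0.6},{"slide":[0.36,-0.2,0.56],"angular":[0,0,0],"claw":0.6},{"slide":[0.36,-0.2,0.56],"angular":[0,0,0],"claw":0.6},{"slide":[0.36,-0.2,0.7],"angular":[0,0,0],"claw":0.6},{"slide":[0.36,-0.2,0.84],"angular":[0,0,0],"claw":0.6},{"slide":[0.36,-0.2,0.97],"angular":[0,0,0],"claw":0.6},{"slide":[0.36,-0.2,0.97],"angular":[0,0,0],"claw":0.6},{"slide":[0.36,-0.2,0.97],"angular":[0,0,0],"claw":0.6}]' 15
python3 -m inch '[{"slide":[0,0,0],"angular":[0,0,0],"claw":-1},{"slide":[0,0,0],"angular":[0,0,0],"claw":-1},{"slide":[0,0,0],"angular":[0,0,0],"claw":-1},{"slide":[0,0,0],"angular":[0,0,0],"claw":-1},{"slide":[0,0,0],"angular":[0,0,0],"claw":-1},{"slide":[0,0,0],"angular":[0,0,0],"claw":-1}]' 15
python3 - <<'E'
from plan import *
plan([(.509,-.154,.16,.98),(.51,.04,.16,1.4),(.496,.142,.16,1.746),(.496,.142,.069,1.746)])
E
```

```text
time: 10.2
position: [0.5109, -0.1561, 0.02]
tool_rot: [2.77, 1.48, 0.001]
ft_force: [0.6, 0.5, 0.1]
grip_width: 0.8
grip_force: 0.0
time: 10.8
position: [0.5106, -0.1564, 0.0196]
tool_rot: [2.77, 1.479, 0.001]
ft_force: [-1.1, -0.0, 7.3]
grip_width: 0.551
grip_force: 14.1
now [ 0.5106 -0.1564  0.0196] yaw 0.9811 tilt 0.08 F [-1.1 -0.   7.3] t 10.8 j [ 0.65  0.32 -0.45  1.94  0.18  0.91 -0.48]
[0.004, -0.01, -0.562] [0.003, 0.0, 0.002] rows>= 3
[0.647, -0.429, 0.0] [0.0, 0.0, -0.802] rows>= 4
[0.393, -0.125, 0.0] [0.0, 0.0, -0.661] rows>= 3
[0.0, 0.0, 0.364] [0.0, 0.0, 0.0] rows>= 2
```

```bash
python3 -m inch '[{"slide":[0,0,-0.15],"angular":[0,0,0],"claw":-1},{"slide":[0,0,-0.35],"angular":[0,0,0],"claw":-1},{"slide":[0,0,-0.56],"angular":[0,0,0],"claw":-1},{"slide":[0,0,-0.56],"angular":[0,0,0],"claw":-1},{"slide":[0,0,-0.56],"angular":[0,0,0],"claw":-1}]'|tail -2
python3 -m inch '[{"slide":[0.16,-0.11,0],"angular":[0,0,-0.2],"claw":-1},{"slide":[0.32,-0.21,0],"angular":[0,0,-0.4],"claw":-1},{"slide":[0.48,-0.32,0],"angular":[0,0,-0.6],"claw":-1},{"slide":[0.65,-0.43,0],"angular":[0,0,-0.8],"claw":-1},{"slide":[0.65,-0.43,0],"angular":[0,0,-0.8],"claw":-1},{"slide":[0.65,-0.43,0],"angular":[0,0,-0.8],"claw":-1}]'|tail -2
python3 -m inch '[{"slide":[0.2,-0.06,0],"angular":[0,0,-0.25],"claw":-1},{"slide":[0.39,-0.125,0],"angular":[0,0,-0.5],"claw":-1},{"slide":[0.39,-0.125,0],"angular":[0,0,-0.66],"claw":-1},{"slide":[0.39,-0.125,0],"angular":[0,0,-0.66],"claw":-1},{"slide":[0.39,-0.125,0],"angular":[0,0,-0.66],"claw":-1}]'
python3 - <<'E'
from plan import *
plan([(.496,.142,.074,1.746),(.496,.142,.0705,1.746)])
E
```

```text
grip_width: 0.548
grip_force: 14.9
grip_width: 0.551
grip_force: 14.9
time: 12.4
position: [0.4968, 0.1375, 0.1574]
tool_rot: [-2.025, -2.401, 0.003]
ft_force: [-0.3, -0.6, -0.6]
grip_width: 0.55
grip_force: 14.9
now [0.4968 0.1375 0.1574] yaw 1.7399 tilt 0.13 F [-0.3 -0.6 -0.6] t 12.4 j [ 0.4   0.15 -0.77  1.86  0.11  1.18 -0.24]
[0.019, 0.001, 0.333] [-0.004, 0.002, -0.012] rows>= 2
[0.0, 0.0, 0.014] [0.0, 0.0, 0.0] rows>= 1
```

```bash
python3 -m inch '[{"slide":[0.01,0,0.12],"angular":[0,0,0],"claw":-1},{"slide":[0.01,0,0.24],"angular":[0,0,0],"claw":-1},{"slide":[0.01,0,0.3],"angular":[0,0,0],"claw":-1},{"slide":[0.01,0,0.33],"angular":[0,0,0],"claw":-1},{"slide":[0.01,0,0.345],"angular":[0,0,0],"claw":-1},{"slide":[0.01,0,0.345],"angular":[0,0,0],"claw":-1},{"slide":[0.01,0,0.345],"angular":[0,0,0],"claw":-1}]'
python3 -m inch '[{"slide":[0,0,0],"angular":[0,0,0],"claw":0.6},{"slide":[0,0,0],"angular":[0,0,0],"claw":0.6},{"slide":[0,0,0],"angular":[0,0,0],"claw":0.6},{"slide":[0,0,0],"angular":[0,0,0],"claw":0.6},{"slide":[0,0,-0.2],"angular":[0,0,0],"claw":0.6},{"slide":[0,0,-0.4],"angular":[0,0,0],"claw":0.6},{"slide":[0,0,-0.6],"angular":[0,0,0],"claw":0.6},{"slide":[0,0,-0.7],"angular":[0,0,0],"claw":0.6},{"slide":[0,0,-0.7],"angular":[0,0,0],"claw":0.6}]'
python3 - <<'E'
from wet import *
im=cam('scene'); blobs(cloud(im),im['color'],['red','blue'])
plan([(.51,-.05,.25,1.6),(.47,-.24,.25,1.45)])
E
```

```text
time: 13.1
position: [0.4972, 0.1427, 0.0732]
tool_rot: [2.019, 2.405, 0.002]
ft_force: [0.3, -0.6, -0.4]
grip_width: 0.547
grip_force: 14.9
time: 14.0
position: [0.4986, 0.1436, 0.2518]
tool_rot: [2.015, 2.402, 0.009]
ft_force: [0.2, 0.5, -1.0]
grip_width: 0.799
grip_force: 0.0
red [112. 158.] 1205 med [ 0.31  -0.639  0.071] min [ 0.244 -0.702  0.01 ] max [ 0.353 -0.595  0.102]
red [146. 147.] 122 med [ 0.211 -0.553  0.072] min [ 0.201 -0.568  0.04 ] max [ 0.224 -0.543  0.105]
red [216. 200.] 90 med [ 0.441 -0.204  0.037] min [ 0.419 -0.221  0.028] max [ 0.452 -0.19   0.044]
red [325. 215.] 126 med [0.509 0.146 0.087] min [0.491 0.129 0.079] max [0.521 0.162 0.094]
red [378. 228.] 336 med [0.454 0.295 0.031] min [0.428 0.242 0.022] max [0.483 0.364 0.035]
red [185. 258.] 295 med [ 0.728 -0.189  0.038] min [ 0.697 -0.226  0.018] max [ 0.736 -0.17   0.057]
blue [483. 205.] 323 med [0.236 0.622 0.022] min [0.207 0.576 0.013] max [0.265 0.675 0.025]
blue [494. 221.] 231 med [0.32  0.644 0.02 ] min [0.301 0.595 0.012] max [0.334 0.69  0.025]
blue [285. 244.] 157 med [0.663 0.063 0.087] min [0.641 0.046 0.08 ] max [0.677 0.078 0.094]
now [0.4974 0.1429 0.2492] yaw 1.7454 tilt 0.23 F [-1.6  0.8 -0.7] t 14.05 j [ 0.42  0.07 -0.78  1.73  0.05  1.35 -0.2 ]
[-0.769, -0.084, -0.003] [0.008, 0.001, 0.278] rows>= 4
[-0.755, -0.182, 0.0] [0.0, 0.0, 0.286] rows>= 4
```

```bash
python3 -m inch '[{"slide":[-0.77,-0.08,0],"angular":[0,0,0.28],"claw":0.6},{"slide":[-0.77,-0.08,0],"angular":[0,0,0.28],"claw":0.6},{"slide":[-0.77,-0.08,0],"angular":[0,0,0.28],"claw":0.6},{"slide":[-0.77,-0.08,0],"angular":[0,0,0.28],"claw":0.6},{"slide":[-0.77,-0.08,0],"angular":[0,0,0.28],"claw":0.6},{"slide":[-0.77,-0.08,0],"angular":[0,0,0.28],"claw":0.6}]' | head -2
python3 - <<'E'
from plan import *
plan([(.430,-.207,.12,1.443),(.430,-.207,.018,1.443)])
E
```

```text
time: 14.65
position: [0.5091, -0.0514, 0.2454]
now [ 0.5091 -0.0514  0.2454] yaw 1.5961 tilt 0.2 F [0.2 1.1 0.3] t 14.65 j [ 0.63  0.05 -0.6   1.75  0.03  1.35  0.05]
[-0.615, -0.331, 0.502] [-0.006, -0.002, 0.292] rows>= 5
[0.0, 0.0, 0.408] [0.0, 0.0, 0.0] rows>= 3
```

```bash
python3 -m inch '[{"slide":[-0.61,-0.33,0.2],"angular":[0,0,0.29],"claw":0.6},{"slide":[-0.61,-0.33,0.3],"angular":[0,0,0.29],"claw":0.6},{"slide":[-0.61,-0.33,0.4],"angular":[0,0,0.29],"claw":0.6},{"slide":[-0.61,-0.33,0.5],"angular":[0,0,0.29],"claw":0.6},{"slide":[-0.61,-0.33,0.5],"angular":[0,0,0.29],"claw":0.6},{"slide":[-0.61,-0.33,0.5],"angular":[0,0,0.29],"claw":0.6},{"slide":[-0.61,-0.33,0.5],"angular":[0,0,0.29],"claw":0.6}]'
python3 - <<'E'
from plan import *
plan([(.430,-.207,.018,1.443)])
E
```

```text
time: 15.35
position: [0.4327, -0.2032, 0.1224]
tool_rot: [-2.351, -2.082, -0.001]
ft_force: [0.1, -0.9, 0.6]
grip_width: 0.802
grip_force: 0.0
now [ 0.4327 -0.2032  0.1224] yaw 1.4496 tilt 0.06 F [ 0.1 -0.9  0.6] t 15.35 j [ 0.81  0.07 -0.44  1.99  0.03  1.09  0.24]
[-0.017, -0.009, 0.417] [-0.0, -0.002, 0.013] rows>= 3
```

```bash
python3 -m inch '[{"slide":[-0.01,-0.009,0.15],"angular":[0,0,0.01],"claw":0.6},{"slide":[-0.01,-0.009,0.3],"angular":[0,0,0.01],"claw":0.6},{"slide":[-0.01,-0.009,0.415],"angular":[0,0,0.01],"claw":0.6},{"slide":[-0.01,-0.009,0.415],"angular":[0,0,0.01],"claw":0.6},{"slide":[-0.01,-0.009,0.415],"angular":[0,0,0.01],"claw":0.6}]' 15 | head -2
python3 -m inch '[{"slide":[0,0,0],"angular":[0,0,0],"claw":-1},{"slide":[0,0,0],"angular":[0,0,0],"claw":-1},{"slide":[0,0,0],"angular":[0,0,0],"claw":-1},{"slide":[0,0,0],"angular":[0,0,0],"claw":-1},{"slide":[0,0,0],"angular":[0,0,0],"claw":-1},{"slide":[0,0,0],"angular":[0,0,0],"claw":-1}]' 15
python3 -m inch '[{"slide":[0,0,-0.15],"angular":[0,0,0],"claw":-1},{"slide":[0,0,-0.35],"angular":[0,0,0],"claw":-1},{"slide":[0,0,-0.56],"angular":[0,0,0],"claw":-1},{"slide":[0,0,-0.56],"angular":[0,0,0],"claw":-1},{"slide":[0,0,-0.56],"angular":[0,0,0],"claw":-1}]'
python3 - <<'E'
from plan import *
plan([(.51,-.05,.16,1.6),(.513,.043,.16,1.746)])
E
```

```text
time: 15.85
position: [0.4313, -0.2064, 0.02]
time: 16.45
position: [0.43, -0.2078, 0.0195]
tool_rot: [2.359, 2.073, 0.0]
ft_force: [-1.0, 1.3, 5.6]
grip_width: 0.551
grip_force: 14.2
time: 16.95
position: [0.4301, -0.208, 0.1598]
tool_rot: [2.358, 2.071, 0.001]
ft_force: [-0.4, 0.3, -1.0]
grip_width: 0.548
grip_force: 15.0
now [ 0.4301 -0.208   0.1598] yaw 1.4415 tilt 0.19 F [-0.4  0.3 -1. ] t 16.95 j [ 0.83  0.02 -0.44  1.95  0.01  1.17  0.26]
[0.668, 0.235, -0.001] [0.005, 0.004, -0.303] rows>= 4
[0.371, 0.023, 0.0] [0.0, 0.0, -0.279] rows>= 2
```

```bash
python3 -m inch '[{"slide":[0.16,0.06,0],"angular":[0,0,-0.1],"claw":-1},{"slide":[0.34,0.12,0],"angular":[0,0,-0.2],"claw":-1},{"slide":[0.5,0.18,0],"angular":[0,0,-0.3],"claw":-1},{"slide":[0.67,0.235,0],"angular":[0,0,-0.3],"claw":-1},{"slide":[0.67,0.235,0],"angular":[0,0,-0.3],"claw":-1},{"slide":[0.67,0.235,0],"angular":[0,0,-0.3],"claw":-1}]'|head -2
python3 -m inch '[{"slide":[0.18,0.01,0],"angular":[0,0,-0.14],"claw":-1},{"slide":[0.37,0.023,0],"angular":[0,0,-0.28],"claw":-1},{"slide":[0.37,0.023,0],"angular":[0,0,-0.28],"claw":-1},{"slide":[0.37,0.023,0],"angular":[0,0,-0.28],"claw":-1}]'
python3 - <<'E'
from plan import *
plan([(.513,.043,.0705,1.746)])
E
```

```text
time: 17.55
position: [0.508, -0.0476, 0.1563]
time: 17.95
position: [0.5113, 0.0432, 0.1573]
tool_rot: [-2.018, -2.406, 0.003]
ft_force: [-0.1, -2.1, -0.8]
grip_width: 0.552
grip_force: 15.0
now [0.5113 0.0432 0.1573] yaw 1.7461 tilt 0.14 F [-0.1 -2.1 -0.8] t 17.95 j [ 0.52  0.13 -0.7   1.86  0.09  1.18 -0.03]
[-0.002, 0.007, 0.347] [-0.005, 0.001, 0.0] rows>= 2
```

```bash
python3 -m inch '[{"slide":[0,0.005,0.12],"angular":[0,0,0],"claw":-1},{"slide":[0,0.005,0.24],"angular":[0,0,0],"claw":-1},{"slide":[0,0.005,0.3],"angular":[0,0,0],"claw":-1},{"slide":[0,0.005,0.33],"angular":[0,0,0],"claw":-1},{"slide":[0,0.005,0.347],"angular":[0,0,0],"claw":-1},{"slide":[0,0.005,0.347],"angular":[0,0,0],"claw":-1},{"slide":[0,0.005,0.347],"angular":[0,0,0],"claw":-1}]'
python3 -m inch '[{"slide":[0,0,0],"angular":[0,0,0],"claw":0.6},{"slide":[0,0,0],"angular":[0,0,0],"claw":0.6},{"slide":[0,0,0],"angular":[0,0,0],"claw":0.6},{"slide":[0,0,0],"angular":[0,0,0],"claw":0.6},{"slide":[0,0,-0.2],"angular":[0,0,0],"claw":0.6},{"slide":[0,0,-0.4],"angular":[0,0,0],"claw":0.6},{"slide":[0,0,-0.6],"angular":[0,0,0],"claw":0.6},{"slide":[0,0,-0.7],"angular":[0,0,0],"claw":0.6},{"slide":[0,0,-0.7],"angular":[0,0,0],"claw":0.6}]'
python3 - <<'E'
from wet import *
im=cam('scene'); save(im,'pics/s2.png'); blobs(cloud(im),im['color'],['red','blue','yellow'])
houses('w4','blue',.06); plan([(.5527,.2213,.25,1.746)])
E
```

```text
time: 18.65
position: [0.5144, 0.0439, 0.0727]
tool_rot: [2.019, 2.405, 0.002]
ft_force: [-0.3, -0.1, -0.8]
grip_width: 0.553
grip_force: 15.0
time: 19.55
position: [0.5161, 0.0444, 0.2514]
tool_rot: [2.015, 2.401, 0.007]
ft_force: [-0.1, -0.1, -0.1]
grip_width: 0.798
grip_force: 0.0
red [146. 146.] 123 med [ 0.212 -0.552  0.077] min [ 0.201 -0.568  0.044] max [ 0.223 -0.541  0.105]
red [113. 157.] 1185 med [ 0.309 -0.638  0.072] min [ 0.243 -0.703  0.011] max [ 0.353 -0.596  0.102]
red [290. 213.] 117 med [0.526 0.049 0.088] min [0.508 0.034 0.079] max [0.539 0.064 0.093]
red [325. 215.] 126 med [0.508 0.145 0.087] min [0.489 0.128 0.079] max [0.522 0.162 0.094]
red [378. 228.] 331 med [0.455 0.295 0.031] min [0.43  0.243 0.021] max [0.483 0.363 0.035]
red [185. 258.] 290 med [ 0.728 -0.189  0.038] min [ 0.698 -0.225  0.019] max [ 0.736 -0.17   0.058]
blue [483. 205.] 326 med [0.236 0.622 0.022] min [0.208 0.577 0.014] max [0.265 0.676 0.026]
blue [494. 221.] 228 med [0.319 0.644 0.02 ] min [0.3   0.596 0.012] max [0.334 0.69  0.024]
blue [285. 244.] 157 med [0.664 0.063 0.087] min [0.64  0.046 0.08 ] max [0.677 0.079 0.094]
yellow [492. 214.] 235 med [0.286 0.641 0.024] min [0.264 0.597 0.02 ] max [0.306 0.689 0.027]
yellow [352. 219.] 30 med [0.555 0.22  0.118] min [0.545 0.213 0.116] max [0.563 0.228 0.121]
now [0.5136 0.0439 0.2468] yaw 1.7455 tilt 0.05 F [-0.1 -0.7 -0.8] t 19.65 j [ 0.54  0.06 -0.7   1.74  0.04  1.35  0.01]
[0.672, 0.277, -0.013] [0.001, 0.001, -0.001] rows>= 4
```

View pics/s2.png

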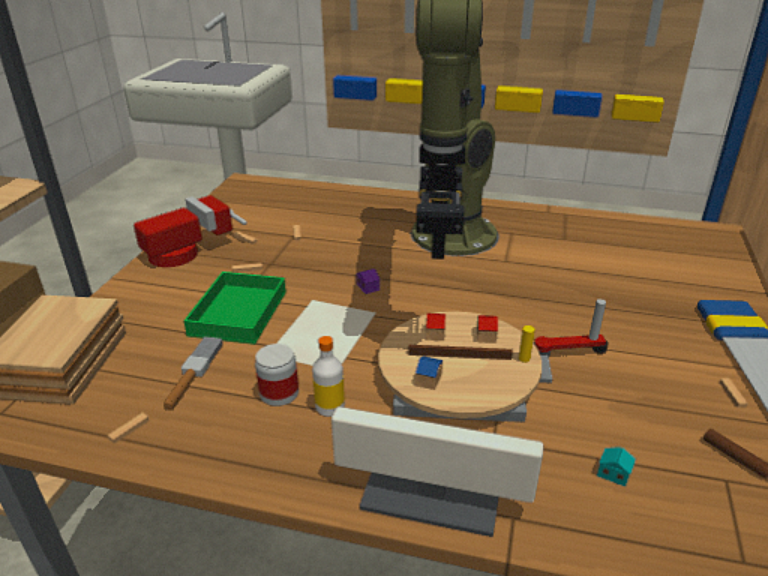

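Both wet houses stand on the near half at (436,326) and (487,328), the leg is out, and the dry house hasn't moved from (428,370). Next, the knob.

```bash
python3 -m inch '[{"slide":[0.67,0.277,0],"angular":[0,0,0],"claw":0.6},{"slide":[0.67,0.277,0],"angular":[0,0,0],"claw":0.6},{"slide":[0.67,0.277,0],"angular":[0,0,0],"claw":0.6},{"slide":[0.67,0.277,0],"angular":[0,0,0],"claw":0.6},{"slide":[0.67,0.277,0],"angular":[0,0,0],"claw":0.6},{"slide":[0.67,0.277,0.2],"angular":[0,0,0],"claw":0.6},{"slide":[0.67,0.277,0.4],"angular":[0,0,0],"claw":0.2},{"slide":[0.67,0.277,0.56],"angular":[0,0,0],"claw":0.2},{"slide":[0.67,0.277,0.56],"angular":[0,0,0],"claw":0.2},{"slide":[0.67,0.277,0.56],"angular":[0,0,0],"claw":0.2}]'
python3 -m inch '[{"slide":[0,0,0],"angular":[0,0,0],"claw":-1},{"slide":[0,0,0],"angular":[0,0,0],"claw":-1},{"slide":[0,0,0],"angular":[0,0,0],"claw":-1},{"slide":[0,0,0],"angular":[0,0,0],"claw":-1},{"slide":[0,0,0],"angular":[0,0,0],"claw":-1},{"slide":[0,0,0],"angular":[0,0,0],"claw":-1},{"slide":[0,0,0],"angular":[0,0,0],"claw":-1}]' 20
python3 - <<'E'
from plan import *
plan([])
C=np.array([.5735,.105]); y=.176
P=lambda d: C+.118*np.array([np.cos(y+np.pi/2+np.radians(d)),np.sin(y+np.pi/2+np.radians(d))])
M=Ry(1.746)[:2,:2]
for base in (0,60,120):
    print(base,[(np.round(M.T@(P(base+k)-P(base))/.25,3)).tolist() for k in range(6,67,6)])
E
```

```text
time: 20.65
position: [0.5521, 0.2201, 0.1062]
tool_rot: [-2.019, -2.405, 0.003]
ft_force: [0.1, 1.0, 0.6]
grip_width: 0.614
grip_force: 0.0
time: 21.35
position: [0.5529, 0.221, 0.1074]
tool_rot: [2.019, 2.406, 0.0]
ft_force: [-1.7, -0.7, 4.9]
grip_width: 0.249
grip_force: 20.0
now [0.5529 0.221  0.1074] yaw 1.7455 tilt 0.03 F [-1.7 -0.7  4.9] t 21.35 j [ 0.21  0.4  -0.78  1.72  0.31  1.15 -0.48]
0 [[-0.003, -0.049], [-0.01, -0.098], [-0.023, -0.146], [-0.041, -0.192], [-0.063, -0.236], [-0.09, -0.277], [-0.121, -0.316], [-0.156, -0.351], [-0.195, -0.382], [-0.236, -0.409], [-0.28, -0.431]]
60 [[-0.044, -0.022], [-0.09, -0.04], [-0.138, -0.053], [-0.187, -0.061], [-0.236, -0.063], [-0.285, -0.06], [-0.334, -0.053], [-0.382, -0.04], [-0.428, -0.022], [-0.472, 0.0], [-0.513, 0.027]]
120 [[-0.041, 0.027], [-0.08, 0.058], [-0.115, 0.093], [-0.146, 0.131], [-0.173, 0.173], [-0.195, 0.217], [-0.213, 0.263], [-0.225, 0.311], [-0.233, 0.36], [-0.236, 0.409], [-0.233, 0.458]]
```

```bash
python3 -m inch '[{"slide":[-0.003,-0.049,0],"angular":[0,0,0],"claw":-1},{"slide":[-0.01,-0.098,0],"angular":[0,0,0],"claw":-1},{"slide":[-0.023,-0.146,0],"angular":[0,0,0],"claw":-1},{"slide":[-0.041,-0.192,0],"angular":[0,0,0],"claw":-1},{"slide":[-0.063,-0.236,0],"angular":[0,0,0],"claw":-1},{"slide":[-0.09,-0.277,0],"angular":[0,0,0],"claw":-1},{"slide":[-0.121,-0.316,0],"angular":[0,0,0],"claw":-1},{"slide":[-0.156,-0.351,0],"angular":[0,0,0],"claw":-1},{"slide":[-0.195,-0.382,0],"angular":[0,0,0],"claw":-1},{"slide":[-0.236,-0.409,0],"angular":[0,0,0],"claw":-1}]'
python3 - <<'E'
from plan import *
plan([])
im=cam('scene'); from meas import *; blobs(cloud(im),im['color'],['red','yellow'],zmin=.06)
E
```

```text
time: 22.35
position: [0.4625, 0.1442, 0.1074]
tool_rot: [2.019, 2.405, 0.002]
ft_force: [2.7, 3.2, 5.7]
grip_width: 0.247
grip_force: 20.0
now [0.4625 0.1442 0.1074] yaw 1.7448 tilt 0.1 F [2.7 3.2 5.7] t 22.35 j [ 0.42  0.14 -0.82  1.98  0.12  1.07 -0.27]
red [146. 144.] 85 med [ 0.209 -0.553  0.087] min [ 0.201 -0.57   0.061] max [ 0.224 -0.541  0.105]
red [111. 151.] 717 med [ 0.302 -0.644  0.094] min [ 0.235 -0.707  0.063] max [ 0.353 -0.596  0.102]
red [296. 210.] 125 med [0.506 0.064 0.087] min [0.487 0.037 0.079] max [0.522 0.082 0.093]
red [278. 227.] 139 med [0.596 0.03  0.087] min [0.58  0.004 0.079] max [0.614 0.048 0.094]
```

```bash
python3 -m inch '[{"slide":[-0.044,-0.022,0],"angular":[0,0,0],"claw":-1},{"slide":[-0.09,-0.04,0],"angular":[0,0,0],"claw":-1},{"slide":[-0.138,-0.053,0],"angular":[0,0,0],"claw":-1},{"slide":[-0.187,-0.061,0],"angular":[0,0,0],"claw":-1},{"slide":[-0.236,-0.063,0],"angular":[0,0,0],"claw":-1},{"slide":[-0.285,-0.06,0],"angular":[0,0,0],"claw":-1},{"slide":[-0.334,-0.053,0],"angular":[0,0,0],"claw":-1},{"slide":[-0.382,-0.04,0],"angular":[0,0,0],"claw":-1},{"slide":[-0.428,-0.022,0],"angular":[0,0,0],"claw":-1},{"slide":[-0.472,0,0],"angular":[0,0,0],"claw":-1}]'
python3 -m inch '[{"slide":[-0.041,0.027,0],"angular":[0,0,0],"claw":-1},{"slide":[-0.08,0.058,0],"angular":[0,0,0],"claw":-1},{"slide":[-0.115,0.093,0],"angular":[0,0,0],"claw":-1},{"slide":[-0.146,0.131,0],"angular":[0,0,0],"claw":-1},{"slide":[-0.173,0.173,0],"angular":[0,0,0],"claw":-1},{"slide":[-0.195,0.217,0],"angular":[0,0,0],"claw":-1},{"slide":[-0.213,0.263,0],"angular":[0,0,0],"claw":-1},{"slide":[-0.225,0.311,0],"angular":[0,0,0],"claw":-1},{"slide":[-0.233,0.36,0],"angular":[0,0,0],"claw":-1},{"slide":[-0.236,0.409,0],"angular":[0,0,0],"claw":-1}]'
python3 -m inch '[{"slide":[0,0,0],"angular":[0,0,0],"claw":-1},{"slide":[0,0,0],"angular":[0,0,0],"claw":-1},{"slide":[0,0,0],"angular":[0,0,0],"claw":-1}]'
```

```text
time: 23.4
position: [0.4785, 0.0255, 0.107]
tool_rot: [-2.019, -2.401, 0.015]
ft_force: [-9.3, -3.5, 19.2]
grip_width: 0.243
grip_force: 19.9
time: 24.4
position: [0.5911, -0.0312, 0.107]
tool_rot: [2.028, 2.386, -0.035]
ft_force: [0.9, -26.7, 9.6]
grip_width: 0.118
grip_force: 21.7
time: 24.7
position: [0.5951, -0.031, 0.1072]
tool_rot: [2.025, 2.381, -0.023]
ft_force: [7.1, -26.8, 2.5]
grip_width: 0.1
grip_force: 21.2
```

```bash
python3 - <<'E'
from plan import *
plan([])
im=cam('scene'); from meas import *; W=cloud(im);blobs(W,im['color'],['red','yellow','blue'],zmin=.055)
cv2.imwrite('pics/s3.png',cv2.resize(im['color'][170:300,200:400,::-1],None,fx=4,fy=4,interpolation=2))
E
```

```text
now [ 0.5951 -0.031   0.1072] yaw 1.7318 tilt 1.24 F [  7.1 -26.8   2.5] t 24.7 j [ 0.53  0.37 -0.64  1.72  0.26  1.13 -0.03]
red [111. 152.] 770 med [ 0.303 -0.644  0.092] min [ 0.237 -0.706  0.058] max [ 0.353 -0.595  0.102]
red [146. 144.] 90 med [ 0.21  -0.552  0.084] min [ 0.202 -0.568  0.057] max [ 0.223 -0.542  0.106]
red [287. 243.] 155 med [0.66  0.067 0.087] min [0.636 0.05  0.079] max [0.672 0.082 0.094]
red [325. 245.] 159 med [0.644 0.162 0.087] min [0.623 0.146 0.079] max [0.657 0.178 0.094]
blue [326. 214.] 121 med [0.505 0.147 0.087] min [0.487 0.131 0.078] max [0.518 0.163 0.094]
```

View pics/s3.png

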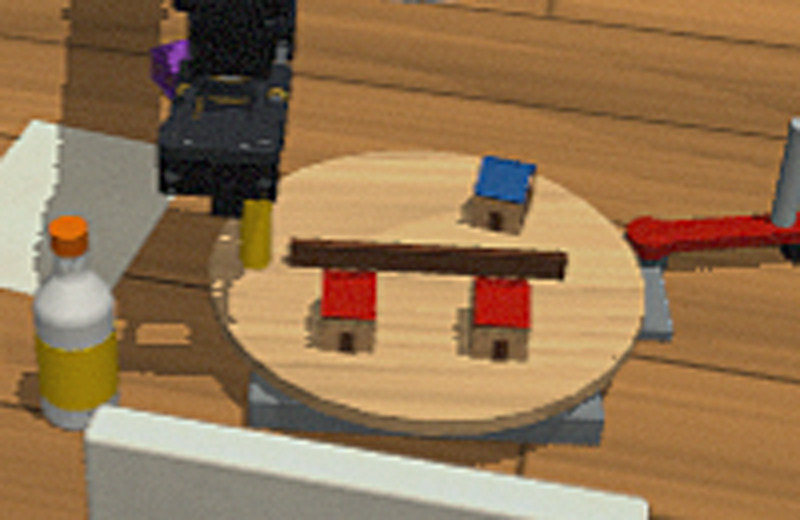

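The deck is at about 180°. The knob was squeezed to the edge of the pads, so I'll release it and check the detent.

```bash
python3 -m inch '[{"slide":[0,0,0],"angular":[0,0,0],"claw":0.4},{"slide":[0,0,0],"angular":[0,0,0],"claw":0.4},{"slide":[0,0,0],"angular":[0,0,0],"claw":0.4},{"slide":[0,0,0],"angular":[0,0,0],"claw":0.4},{"slide":[0,0,0],"angular":[0,0,0],"claw":0.4},{"slide":[0,0,0],"angular":[0,0,0],"claw":0.4},{"slide":[0,0,-0.2],"angular":[0,0,0],"claw":0.4},{"slide":[0,0,-0.4],"angular":[0,0,0],"claw":0.4},{"slide":[0,0,-0.6],"angular":[0,0,0],"claw":0.4},{"slide":[0,0,-0.6],"angular":[0,0,0],"claw":0.4}]'
python3 - <<'E'
from plan import *
from meas import *
plan([])
im=cam('scene');W=cloud(im);c=im['color'];blobs(W,c,['red','yellow','blue'],zmin=.055)
z=W[...,2]
m=(z>.064)&(z<.075)&(np.hypot(W[...,0]-.5735,W[...,1]-.105)<.1)&(c.sum(-1)<300)&(abs(W[...,0]-.5735)<.03)
vx,vy,x0,y0=cv2.fitLine(W[m][:,:2].astype(np.float32),cv2.DIST_HUBER,0,.01,.01).ravel(); print('fence yaw',np.arctan2(-vx*np.sign(vy),abs(vy)),x0,y0,m.sum())
E
```

```text
time: 25.75
position: [0.597, -0.0097, 0.2645]
tool_rot: [2.011, 2.401, 0.011]
ft_force: [0.5, -0.6, -0.5]
grip_width: 0.698
grip_force: 0.0
now [ 0.597  -0.0097  0.2645] yaw 1.7472 tilt 0.69 F [ 0.5 -0.6 -0.5] t 25.75 j [ 0.55  0.25 -0.69  1.53  0.16  1.4   0.03]
red [146. 144.] 103 med [ 0.209 -0.552  0.082] min [ 0.2   -0.571  0.056] max [ 0.222 -0.541  0.106]
red [111. 152.] 771 med [ 0.303 -0.644  0.092] min [ 0.241 -0.706  0.057] max [ 0.353 -0.594  0.102]
red [287. 244.] 157 med [0.66  0.066 0.087] min [0.639 0.05  0.079] max [0.673 0.082 0.094]
red [325. 245.] 167 med [0.644 0.163 0.087] min [0.621 0.146 0.079] max [0.656 0.18  0.094]
red [181. 254.] 22 med [ 0.733 -0.196  0.058] min [ 0.723 -0.22   0.056] max [ 0.737 -0.179  0.06 ]
yellow [263. 215.] 28 med [ 0.594 -0.012  0.118] min [ 0.583 -0.021  0.116] max [ 0.603 -0.003  0.121]
blue [326. 214.] 120 med [0.506 0.147 0.087] min [0.485 0.13  0.08 ] max [0.518 0.163 0.094]
fence yaw 0.16533287 0.57440686 0.11216985 203
```

```bash
python3 - <<'E'
from wet import *
houses('w5','blue',.06); houses('w5','red',.06)
from meas import *
d=np.load('w1.npz');W,c=d['W'],d['c'];s=np.load('scene0.npz')
for WW,cc,n in((W,c,'w1'),(s['W'],s['c'],'scene')):
    g=col(cc)['green']&(WW[...,2]>.002); P=WW[g&(WW[...,2]>.033)]
    (x,y),(w,h),a=cv2.minAreaRect((P[:,:2]*1000).astype(np.float32)); print(n,'crate rim',x,y,w,h,a)
im=cam('side'); W=cloud(im); g=col(im['color'])['green']&(W[...,2]>.033)&(W[...,2]<.05); P=W[g]; print('side',cv2.minAreaRect((P[:,:2]*1000).astype(np.float32)))
E
```

```text
blue [183.  13.] 1280 ctr 0.4939 0.1443 sz 34.4 47.7 ridge deg 86.6 ztop 0.095
red [316.  19.] 1713 ctr 0.6316 0.16 sz 48.7 35.7 ridge deg 99.1 ztop 0.095
red [311. 116.] 1396 ctr 0.6478 0.0632 sz 47.5 35.1 ridge deg 99.9 ztop 0.095
w1 crate rim 493.16815185546875 -333.92828369140625 233.4744873046875 216.1226806640625 77.87870025634766
scene crate rim 343.2301940917969 -466.2706298828125 553.1813354492188 217.60708618164062 30.39598274230957
side ((529.4429321289062, -341.6153259277344), (96.33396911621094, 202.13711547851562), 50.65272521972656)
```

View pics/w5.png

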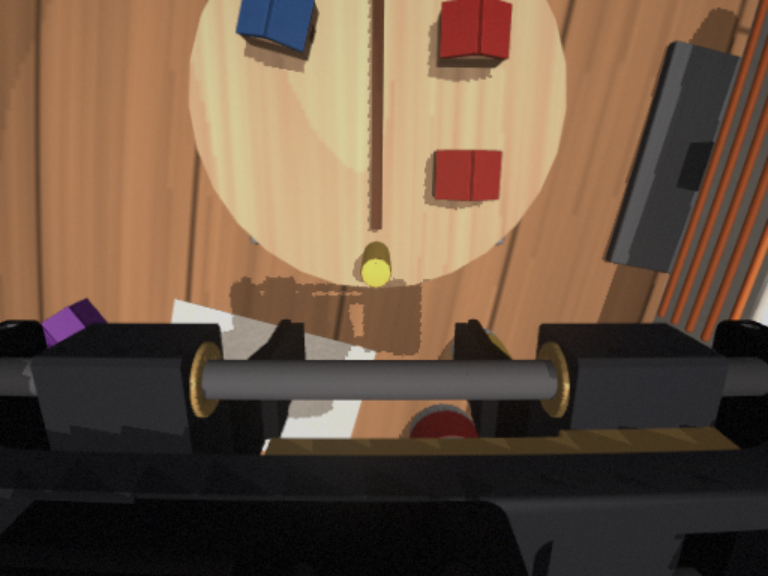

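Wrist view: the fence at column 376 runs straight along the tool axis, so the deck is home. Both red houses are on the heater side, and the blue one is at (277,22) on the near side.

```bash
python3 - <<'E'
from wet import *
for n in('scene','side'):
    d=np.load(n+'0.npz');W,c=d['W'],d['c']; m=col(c)['green']&(W[...,0]>.3)&(W[...,0]<.7)&(W[...,1]>-.55)&(W[...,1]<-.25)&(W[...,2]>-.005)&(W[...,2]<.05)
    m=cv2.erode(m.astype(np.uint8),np.ones((2,2)))>0
    P=W[m]; print(n,cv2.minAreaRect((P[:,:2]*1000).astype(np.float32)), 'floor z',np.percentile(P[:,2],[10,30]))
    F=P[(P[:,2]<.012)]; print(' floor',cv2.minAreaRect((F[:,:2]*1000).astype(np.float32)))
plan([(.52,.08,.25,1.6),(.496,.145,.16,1.511),(.496,.145,.069,1.511)])
E
```

```text
scene ((476.157958984375, -387.2459716796875), (210.10496520996094, 147.64382934570312), 3.211595058441162) floor z [0.00368552 0.00560033]
 floor ((477.6746826171875, -387.529052734375), (203.9925079345703, 146.86618041992188), 3.1988799571990967)
side ((476.0320129394531, -388.73211669921875), (203.13558959960938, 156.84776306152344), 3.6729187965393066) floor z [0.0063668  0.00896593]
 floor ((477.1405944824219, -390.06292724609375), (201.521728515625, 151.9850616455078), 2.931767702102661)
now [ 0.5926 -0.0112  0.2551] yaw 1.7463 tilt 0.17 F [-0.4 -0.1 -0.4] t 25.95 j [ 0.55  0.25 -0.68  1.55  0.16  1.4   0.03]
[0.41, -0.222, 0.021] [-0.006, -0.0, 0.279] rows>= 3
[0.263, -0.088, 0.36] [0.0, 0.0, 0.17] rows>= 3
[0.0, 0.0, 0.364] [0.0, 0.0, 0.0] rows>= 2
```

```bash
python3 -m inch '[{"slide":[0.41,-0.22,0.02],"angular":[0,0,0.28],"claw":0.6},{"slide":[0.41,-0.22,0.02],"angular":[0,0,0.28],"claw":0.6},{"slide":[0.41,-0.22,0.02],"angular":[0,0,0.28],"claw":0.6},{"slide":[0.41,-0.22,0.02],"angular":[0,0,0.28],"claw":0.6},{"slide":[0.41,-0.22,0.02],"angular":[0,0,0.28],"claw":0.6}]'|head -2
python3 - <<'E'
from wet import *
houses('w6','blue',.06)
plan([(.496,.145,.16,1.511),(.496,.145,.07,1.511)])
E
```

```text
time: 26.45
position: [0.5215, 0.0789, 0.2507]
now [0.522  0.0782 0.2508] yaw 1.5972 tilt 0.09 F [ 0.3  0.2 -0.3] t 26.5 j [ 0.49  0.1  -0.73  1.7   0.07  1.36 -0.22]
[0.27, -0.096, 0.363] [-0.003, 0.001, 0.165] rows>= 3
[0.0, 0.0, 0.36] [0.0, 0.0, 0.0] rows>= 2
```

```bash
python3 -m inch '[{"slide":[0.27,-0.096,0.18],"angular":[0,0,0.165],"claw":0.6},{"slide":[0.27,-0.096,0.36],"angular":[0,0,0.165],"claw":0.6},{"slide":[0.27,-0.096,0.36],"angular":[0,0,0.165],"claw":0.6},{"slide":[0.27,-0.096,0.36],"angular":[0,0,0.165],"claw":0.6},{"slide":[0.27,-0.096,0.36],"angular":[0,0,0.165],"claw":0.6}]'
python3 - <<'E'
from wet import *
im=cam('scene');W=cloud(im);blobs(W,im['color'],['red','blue'],zmin=.055)
plan([(.496,.145,.07,1.511)])
E
```

```text
time: 27.0
position: [0.4969, 0.1453, 0.1618]
tool_rot: [-2.287, -2.153, 0.0]
ft_force: [0.1, 0.0, -0.1]
grip_width: 0.801
grip_force: 0.0
red [146. 144.] 98 med [ 0.211 -0.552  0.085] min [ 0.201 -0.573  0.057] max [ 0.221 -0.54   0.106]
red [111. 152.] 777 med [ 0.302 -0.644  0.091] min [ 0.237 -0.704  0.057] max [ 0.353 -0.594  0.102]
red [287. 243.] 156 med [0.66  0.066 0.087] min [0.639 0.05  0.079] max [0.673 0.082 0.094]
red [325. 245.] 164 med [0.643 0.163 0.087] min [0.621 0.146 0.079] max [0.656 0.18  0.093]
blue [325. 214.] 119 med [0.505 0.147 0.087] min [0.49 0.13 0.08] max [0.519 0.162 0.094]
now [0.4975 0.1453 0.1627] yaw 1.51 tilt 0.08 F [-0.1 -0.9  0.5] t 27.05 j [ 0.39  0.15 -0.78  1.85  0.11  1.19 -0.49]
[-0.002, -0.006, 0.371] [0.002, -0.001, -0.002] rows>= 2
```

```bash
python3 -m inch '[{"slide":[0,-0.006,0.15],"angular":[0,0,0],"claw":0.6},{"slide":[0,-0.006,0.3],"angular":[0,0,0],"claw":0.6},{"slide":[0,-0.006,0.37],"angular":[0,0,0],"claw":0.6},{"slide":[0,-0.006,0.37],"angular":[0,0,0],"claw":0.6},{"slide":[0,-0.006,0.37],"angular":[0,0,0],"claw":-1},{"slide":[0,-0.006,0.37],"angular":[0,0,0],"claw":-1},{"slide":[0,-0.006,0.37],"angular":[0,0,0],"claw":-1},{"slide":[0,-0.006,0.37],"angular":[0,0,0],"claw":-1},{"slide":[0,-0.006,0.37],"angular":[0,0,0],"claw":-1},{"slide":[0,-0.006,0.37],"angular":[0,0,0],"claw":-1}]' 15
python3 - <<'E'
from plan import *
plan([(.496,.145,.2,1.511),(.53,-.08,.2,1.6),(.515,-.26,.2,1.6),(.477,-.388,.13,1.62),(.477,-.388,.029,1.62)])
E
```

```text
time: 28.05
position: [0.4953, 0.1469, 0.0704]
tool_rot: [2.284, 2.154, 0.002]
ft_force: [-0.9, -1.3, 6.6]
grip_width: 0.548
grip_force: 13.0
now [0.4953 0.1469 0.0704] yaw 1.5124 tilt 0.12 F [-0.9 -1.3  6.6] t 28.05 j [ 0.35  0.27 -0.76  1.94  0.22  1.01 -0.57]
[-0.007, 0.004, -0.518] [0.004, 0.0, 0.003] rows>= 3
[-0.89, 0.19, 0.0] [0.0, 0.0, -0.17] rows>= 5
[-0.718, -0.081, 0.0] [0.0, 0.0, 0.0] rows>= 4
[-0.507, -0.167, 0.28] [0.0, 0.0, -0.038] rows>= 4
[0.0, 0.0, 0.404] [0.0, 0.0, 0.0] rows>= 3
```

```bash
python3 -m inch '[{"slide":[0,0,-0.15],"angular":[0,0,0],"claw":-1},{"slide":[0,0,-0.35],"angular":[0,0,0],"claw":-1},{"slide":[0,0,-0.52],"angular":[0,0,0],"claw":-1},{"slide":[0,0,-0.52],"angular":[0,0,0],"claw":-1},{"slide":[0,0,-0.52],"angular":[0,0,0],"claw":-1}]'|tail -2
python3 -m inch '[{"slide":[-0.18,0.04,0],"angular":[0,0,-0.04],"claw":-1},{"slide":[-0.36,0.08,0],"angular":[0,0,-0.08],"claw":-1},{"slide":[-0.54,0.12,0],"angular":[0,0,-0.12],"claw":-1},{"slide":[-0.72,0.15,0],"angular":[0,0,-0.17],"claw":-1},{"slide":[-0.89,0.19,0],"angular":[0,0,-0.17],"claw":-1},{"slide":[-0.89,0.19,0],"angular":[0,0,-0.17],"claw":-1}]'|tail -2
python3 -m inch '[{"slide":[-0.18,-0.02,0],"angular":[0,0,0],"claw":-1},{"slide":[-0.36,-0.04,0],"angular":[0,0,0],"claw":-1},{"slide":[-0.54,-0.06,0],"angular":[0,0,0],"claw":-1},{"slide":[-0.72,-0.08,0],"angular":[0,0,0],"claw":-1},{"slide":[-0.72,-0.08,0],"angular":[0,0,0],"claw":-1}]'|tail -2
python3 -m inch '[{"slide":[-0.17,-0.05,0],"angular":[0,0,0],"claw":-1},{"slide":[-0.34,-0.11,0.1],"angular":[0,0,0],"claw":-1},{"slide":[-0.51,-0.17,0.2],"angular":[0,0,0],"claw":-1},{"slide":[-0.51,-0.17,0.28],"angular":[0,0,0],"claw":-1},{"slide":[-0.51,-0.17,0.28],"angular":[0,0,0],"claw":-1},{"slide":[-0.51,-0.17,0.28],"angular":[0,0,0],"claw":-1}]'
python3 - <<'E'
from plan import *
plan([(.477,-.388,.0275,1.62)])
E
```

```text
grip_width: 0.552
grip_force: 13.4
grip_width: 0.552
grip_force: 13.5
grip_width: 0.55
grip_force: 13.5
time: 30.25
position: [0.4761, -0.3851, 0.1281]
tool_rot: [-2.183, -2.255, -0.002]
ft_force: [0.0, -0.1, -0.5]
grip_width: 0.55
grip_force: 13.5
now [ 0.4761 -0.3851  0.1281] yaw 1.6034 tilt 0.19 F [ 0.  -0.1 -0.5] t 30.25 j [ 0.97  0.34 -0.4   1.66  0.14  1.17  0.56]
[-0.013, 0.004, 0.402] [-0.003, -0.006, -0.032] rows>= 3
```

```bash
python3 -m inch '[{"slide":[-0.01,0,0.12],"angular":[0,0,0],"claw":-1},{"slide":[-0.01,0,0.24],"angular":[0,0,0],"claw":-1},{"slide":[-0.01,0,0.34],"angular":[0,0,0],"claw":-1},{"slide":[-0.01,0,0.38],"angular":[0,0,0],"claw":-1},{"slide":[-0.01,0,0.4],"angular":[0,0,0],"claw":-1},{"slide":[-0.01,0,0.4],"angular":[0,0,0],"claw":-1},{"slide":[-0.01,0,0.4],"angular":[0,0,0],"claw":-1}]'
python3 -m inch '[{"slide":[0,0,0],"angular":[0,0,0],"claw":0.6},{"slide":[0,0,0],"angular":[0,0,0],"claw":0.6},{"slide":[0,0,0],"angular":[0,0,0],"claw":0.6},{"slide":[0,0,0],"angular":[0,0,0],"claw":0.6},{"slide":[0,0,-0.2],"angular":[0,0,0],"claw":0.6},{"slide":[0,0,-0.4],"angular":[0,0,0],"claw":0.6},{"slide":[0,0,-0.6],"angular":[0,0,0],"claw":0.6},{"slide":[0,0,-0.8],"angular":[0,0,0],"claw":0.6},{"slide":[0,0,-0.8],"angular":[0,0,0],"claw":0.6}]'
python3 - <<'E'
from wet import *
im=cam('scene');save(im,'pics/s4.png');W=cloud(im);blobs(W,im['color'],['red','blue','yellow'],zmin=.01)
E
```

```text
time: 30.95
position: [0.4771, -0.3903, 0.031]
tool_rot: [2.185, 2.254, 0.0]
ft_force: [1.1, 0.3, -0.4]
grip_width: 0.548
grip_force: 13.5
time: 31.85
position: [0.4794, -0.3921, 0.2383]
tool_rot: [2.177, 2.245, 0.001]
ft_force: [0.4, -0.9, -0.1]
grip_width: 0.8
grip_force: 0.0
red [147. 147.] 99 med [ 0.209 -0.55   0.067] min [ 0.201 -0.563  0.041] max [ 0.225 -0.54   0.107]
red [112. 157.] 1166 med [ 0.308 -0.639  0.073] min [ 0.244 -0.702  0.015] max [ 0.353 -0.594  0.101]
red [378. 228.] 335 med [0.454 0.295 0.031] min [0.428 0.243 0.022] max [0.483 0.364 0.035]
red [287. 243.] 156 med [0.66  0.066 0.087] min [0.638 0.05  0.079] max [0.672 0.082 0.094]
red [325. 245.] 167 med [0.643 0.163 0.087] min [0.616 0.146 0.078] max [0.657 0.18  0.093]
red [185. 258.] 289 med [ 0.728 -0.189  0.038] min [ 0.696 -0.225  0.019] max [ 0.735 -0.17   0.057]
blue [156. 199.] 92 med [ 0.488 -0.387  0.044] min [ 0.47  -0.405  0.036] max [ 0.501 -0.372  0.051]
blue [483. 205.] 318 med [0.237 0.622 0.022] min [0.208 0.576 0.016] max [0.265 0.676 0.025]
blue [494. 221.] 225 med [0.319 0.643 0.02 ] min [0.301 0.596 0.012] max [0.334 0.69  0.025]
yellow [492. 214.] 235 med [0.286 0.641 0.024] min [0.265 0.596 0.021] max [0.306 0.69  0.028]
yellow [263. 215.] 28 med [ 0.595 -0.012  0.119] min [ 0.585 -0.02   0.116] max [ 0.602 -0.004  0.121]
```

View pics/s4.png

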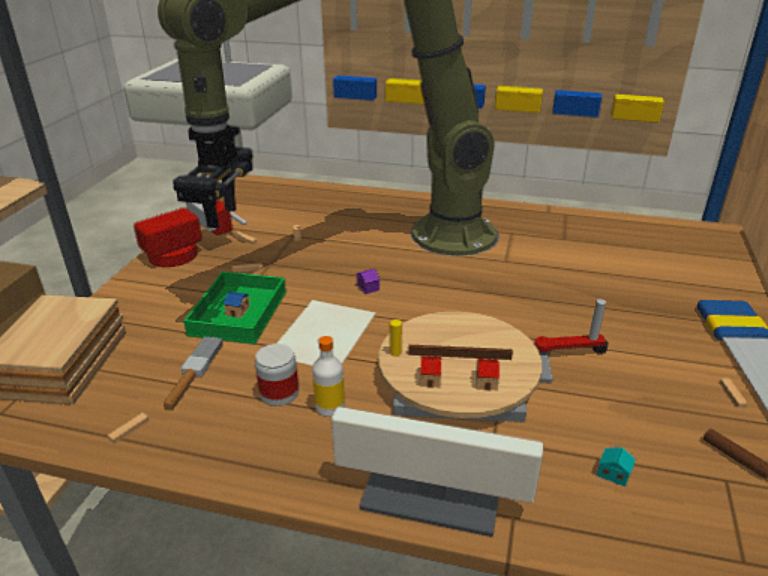

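The final view shows the leg out at (575,343), the deck home with its knob at (396,338), and both red houses upright facing the heater at (430,372) and (488,374). The blue house stands upright in the crate at (237,303), and the tin, bottle and brush haven't moved.

```bash
python3 -c "
from bench import ctrl; print(ctrl.close_job())"
```

```text
the job is handed in; nothing more can be done
None
```

The job is handed in at about 32 s: the leg is swung out and seated, both wet houses are on the deck and turned to face the heater, the one dry house stands upright in the crate, and the tin, bottle and brush were not touched.

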